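# Pin the battery carrier at the test station and hold the pin

## Task

On the rail fixture, push the battery carrier by its orange post all the way along to the stop at the test station, under the blue bracket. Then take the blue-knobbed locating pin from the stand and thread it down through the brass bushing in the bracket and on through the brass bushing of the carrier. Finish still holding the pin there, its tip well out below the lower bushing but its collar clear above the bracket (a clip goes in that gap), and leave the red-knobbed pin and the other loose things alone.

Things in the scene. Friction and masses are not known exactly. Their poses are not given: they have to be found in the camera images.
- fixture: rail fixture, fixed: aluminium base 120 x 300 x 12 mm (x -30 to 90, y -150 to 150 mm), two steel rails along y, blue end blocks up to z 46 mm. Origin on the table at mid length; z up; the carrier is pushed towards +y. A blue bracket post (34 x 26 mm, 120 mm high) stands at x -50, y 130 mm, its arm reaching back in -y to the upper bushing at x -50, y 70 mm
- upper_bushing (a point): centre of the mouth of the upper brass bushing, on the top face of the bracket's 34 mm wide arm, 120 mm above the table; vertical through bore 14 mm in diameter with a 3 mm chamfer; bushing and arm are 15 mm thick (underside at 105 mm). Axes as the fixture
- carrier (a joint): travel of the carrier towards the fixture's +y, in m: 0 is the loading end, 0.120 is fully against the stop at the test station, its bushing then exactly under the upper one. Starts from 0 to 0.045. About 3 N of friction keeps it where it is left; no spring. Carrier: aluminium plate with a battery pack on it (top 81 mm above the table), about 0.6 kg in all
- lower_bushing (a point): centre of the mouth of the lower brass bushing, on the carrier's side lug and moving with the carrier, 65 mm above the table; vertical through bore 14 mm in diameter with a 3 mm chamfer, bushing 34 x 34 mm and 20 mm thick (underside 45 mm above the table, only the table below it)
- handle_top (a point): centre of the top of the carrier's orange push post: upright, 16 mm in diameter, from 59 to 125 mm above the table, moving with the carrier; 80 mm in fixture x and 55 mm in -y from the lower bushing, 20 mm in -y from the pack. It may be pinched or pushed
- stand: pin stand, fixed: a bridge 156 mm long (its y axis) and 70 mm wide at its feet, with a white top plate 36 mm wide whose top is 122 mm above the table; origin on the table below its middle. Two pins hang by their collars in its 16 mm holes at y +45 and -45 mm, which pin is in which varies
- pin: the locating pin, loose, about 110 g, with a blue knob, upright in the stand. Origin at the centre of its tip, z up along the pin: steel shank 12 mm in diameter from z 0 to 115 mm (its first 10 mm tapering from 4 mm in diameter), collar 24 mm in diameter from 115 to 119 mm, round knob 18 mm in diameter from 119 to 159 mm
- pin_collar (a point): on the pin's axis at the underside of its collar, 115 mm above the tip
- pin_knob (a point): on the pin's axis at the middle of the blue knob, 139 mm above the tip: where to grip it
- spare_pin: spare pin of the same lengths with a red knob and a thinner dark 9 mm shank, in the stand's other hole; origin at its tip. A bystander: leave it alone
- pack_a: loose battery pack: three silver pouch cells 64 x 70 mm, 22 mm thick in all, with a gold band; origin at the centre of its underside. A bystander: leave it alone
- pack_b: loose battery pack: three silver pouch cells 64 x 70 mm, 22 mm thick in all, with a gold band; origin at the centre of its underside. A bystander: leave it alone
- caliper: digital caliper lying flat, 230 mm long along its x, 12 mm high; origin under the middle of its beam. A bystander: leave it alone
- driver: yellow-handled screwdriver lying along its x, 170 mm long. A bystander: leave it alone
Mind the look-alikes: they are no part of the job. What is shaped like the pin but turquoise is not meant.

How it is judged:
On the way, in this order (a step that is already met when the one before it is completed fails the run):
1. the carrier is pushed fully to the stop at the test station, before the pin is threaded (value of joint carrier above 0.117 m), for 0.2 s.
2. the pin's tip has come down through the upper bushing (horizontal distance between pin and upper_bushing below 0.004 m and z of pin in the frame of upper_bushing below -0.015 m).
At the end, for the whole second after the job is handed in: carrier within 3 mm of its stop; the pin upright (within 0.06 rad) and through both bushings, tip within 4 mm of both bores' axes and at least 5 mm below the lower bushing's underside, collar at least 3 mm above the bracket's top; the pin gripped by the fingers (over 1 N) and still (value of joint carrier above 0.117 m and horizontal distance between pin and upper_bushing below 0.004 m and horizontal distance between pin and lower_bushing below 0.004 m and horizontal distance between pin_collar and upper_bushing below 0.006 m and angle between pin's own z axis and vertical below 0.06 rad and z of pin in the frame of lower_bushing below -0.025 m and z of pin_collar in the frame of upper_bushing above 0.003 m and contact force between the fingers and pin above 1 N and linear speed of pin below 0.02 m/s); the arm keeps its last pose, push and grip.
It fails at once if the spare pin was taken or knocked (moved over 20 mm) (distance of spare_pin from where it was at the start of the episode above 0.02 m).
It fails at once if the loose battery pack on the right was pushed away (over 25 mm) (distance of pack_a from where it was at the start of the episode above 0.025 m).
It fails at once if the loose battery pack on the left was pushed away (over 25 mm) (distance of pack_b from where it was at the start of the episode above 0.025 m).
It fails at once if the caliper was pushed away (over 25 mm) (distance of caliper from where it was at the start of the episode above 0.025 m).
It fails at once if the screwdriver was pushed away (over 25 mm) (distance of driver from where it was at the start of the episode above 0.025 m).
It also fails if it takes over 67 s, if anything falls off the work surface, if the arm or the gripper's body presses on something with over 40 N, if the wrist force passes 120 N, or if a joint passes its speed limit or range.

## Robot

A 7-joint arm with a two-finger parallel gripper is mounted at the origin on the work surface. World frame = base frame: x ahead of the robot, y to its left, z up, the work surface at z = 0. Lengths are in m, angles in rad, forces in N, time in s.
With the tool pointing down it reaches from about 0.4 to 0.85 m from the base axis. Payload 4.5 kg.
Tool frame: the origin (TCP) lies midway between the tips of the shut fingers; the grasp point (between the pads) lies 19 mm behind it; z points along the fingers, y is the line along which they close (so a half turn about z gives the same grasp; the last joint's range is limited). The gripper opens to 88 mm and grips with 3 to 60 N. Pads are 18 mm wide; open, the fingers measure 123 mm over their backs; the gripper's body (75 mm by 187 mm) begins 45 mm behind the grasp point.
Start: joints at [1.307, 0.689, -0.195, 1.565, 0.157, 0.902, -0.215], TCP at [0.183, -0.598, 0.209] pointing down, gripper open.
Joint ranges: [-3.01, 3.01], [-0.46, 2.08], [-1.47, 1.51], [0.13, 2.56], [-1, 4.14], [0.04, 2.09], [-2.66, 2.66]. Speed limits (rad/s): [2.57, 2.57, 3.14, 3.14, 3.14, 3.14, 3.14].

## Interface

Orientations are given as a unit quaternion [x, y, z, w].
In Python, from rig import ctrl gives the robot as it stands. The module is installed in compiled form; this text tells all that it offers.
- The arm moves only by the tool servo_tool, never from a script. Its arguments are lists of equal length, an entry for each row: "claw": the closure, from -1 (fully open) to 1 (shut), so that 0 is half open; "dp": the shift along the tool's x, y, z in cm, a list of three; "turn": the turn about the tool's z in rad. In form: {"claw": [claw, ...], "dp": [[x, y, z], ...], "turn": [turn, ...]}. A call has 1 to 5 rows; each row shifts and turns the commanded pose from where the row before left it, along the tool's axes as they then stand; what a row does not reach is not made up. A row lasts 1/8 s, in which the tool goes at most 62.5 mm and 10.7 degrees, less where a joint would pass 70% of its speed; a pose out of reach is approached as far as the arm can. A call is refused whole if a number of a shift passes 6.25 or a number of a turn 0.188, either way. A call with a gripper value outside its range is refused whole. The fingers move at their own pace and stop on an object; the grip force is fixed at half the most. Time passes only in rows, so rows that do not move let the fingers close. It gives the time, the measured TCP pose, the force, the opening and the grip force at its end, in the units of the state.
- ctrl.sense(): the state, without advancing time (a new reading comes with each control period).
- ctrl.camera(name): name is "scene" or "top" or "wrist"; returns the picture (384x512x3 uint8, blue, green, red); there is no depth.
- ctrl.calibration(name): a dict with "fx", "fy", "cx", "cy" (pixels), "pose" (4x4, takes a point from camera to world coordinates). Camera axes: x right, y down, z forward; pixel columns grow to the right and rows downward; lengths in m; the calibration is good to about 2 mm. A picture is of the moment at which its call begins: read the wrist's pose just before it. calibration takes no time and is no camera call; for the wrist camera it gives the pose at the moment of the call.
- ctrl.finish_job(): hands the job in; it is judged then, once.
The state is a dict: "time_s": time; "q": joint angles; "dq": joint speeds; "tau": joint torques, N m; "position": TCP position; "tcp_rot": TCP orientation; "wrist_force": force on the tool from outside, world axes, zero at the start; "torque": the same for the moment, N m; "width": finger opening in m; "grip_force": force on a finger pad.
Only numpy, scipy, OpenCV 4.12 (cv2) and the standard library are available. Lean on these libraries where they do the work, as an engineer would, in place of code of your own. Each camera call takes 0.05 s, during which the arm holds its last target. There are 200 camera calls.

## Working session

There is one attempt and no reset: what is moved stays moved. The work goes in short steps, Python scripts to look and compute and a tool call to move; the robot and the scene stay as the last step left them, time stands still between calls to the robot, and variables do not carry over. Pictures are saved under pics/ and viewed, at most 10 in all, crops included, and the job is handed in when it is done.

Besides the shell and the picture viewer there is one more tool, called after "Request:" by a JSON object that holds its "api" and its "payload". servo_tool: Moves the arm, as the interface text tells. Its arguments: {"type":"object","properties":{"claw":{"type":"array","items":{"type":"number"}},"dp":{"type":"array","items":{"type":"array","items":{"type":"number"}}},"turn":{"type":"array","items":{"type":"number"}}},"required":["claw","dp","turn"]}

```bash
mkdir -p pics; python3 - <<'E'
from rig import ctrl
import cv2,numpy as np
for n in("scene","top"):
    im=ctrl.camera(n); cv2.imwrite(f"pics/{n}0.png",im)
    c=ctrl.calibration(n); print(n,c["fx"],c["fy"],c["cx"],c["cy"]);print(np.round(c["pose"],4).tolist())
a=[cv2.imread(f"pics/{n}0.png") for n in("scene","top")]
for n,i in zip(("scene","top"),a): cv2.imwrite(f"pics/{n}0b.png",cv2.resize(i,(800,600),interpolation=cv2.INTER_CUBIC))
s=ctrl.sense();print(s["tcp_rot"],s["position"],s["width"],s["time_s"])
E
```

```text
scene 384.10350867482765 384.10350867482765 261.52440095619926 193.72703492820068
[[0.6879, 0.4986, -0.5274, 1.0412], [0.7258, -0.4751, 0.4975, -0.5094], [-0.0025, -0.7251, -0.6887, 0.8199], [0.0, 0.0, 0.0, 1.0]]
top 480.41249261747413 480.41249261747413 255.8902904845097 192.18043481036753
[[-0.0089, -0.9981, 0.0611, 0.3997], [-0.9999, 0.0097, 0.0132, -0.0142], [-0.0137, -0.061, -0.998, 1.4402], [0.0, 0.0, 0.0, 1.0]]
[ 9.88929472e-01  1.48384128e-01 -1.80085808e-04 -7.85315671e-04] [ 0.1831653  -0.59692556  0.20790327] 0.08827871634042696 0.1
```

View pics/scene0b.png

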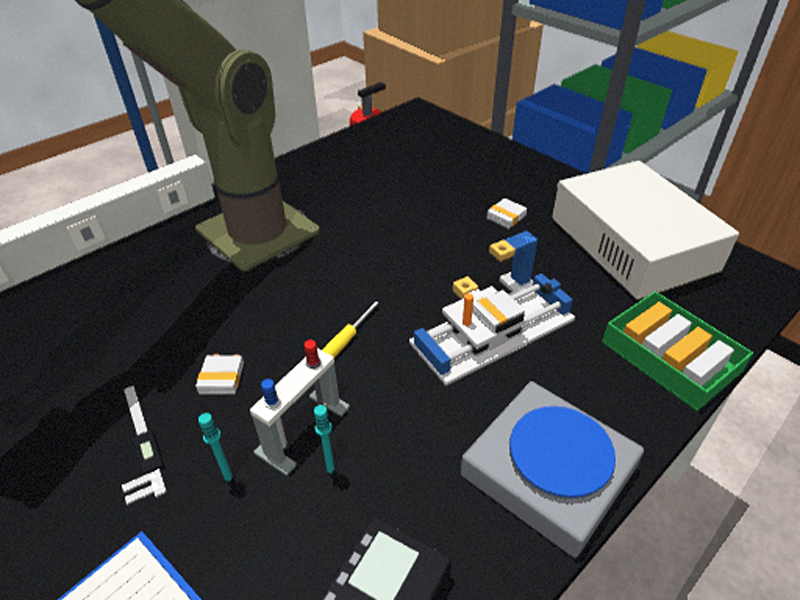

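View pics/top0b.png

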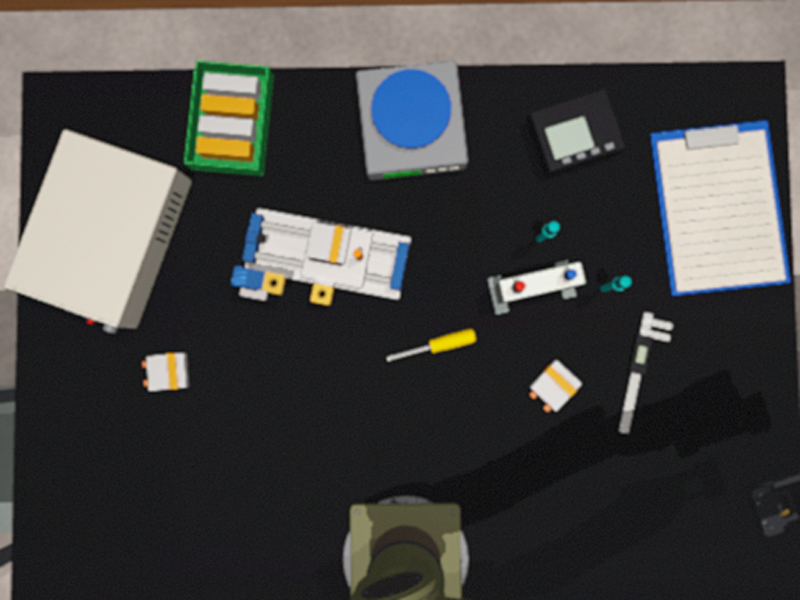

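The pin-shaped candidates in the 800x600 top view are blue at (570,273), red at (518,286), and turquoise at (550,230) and (620,284). The blue one hanging in the stand fits, because the red is the spare and the turquoise ones stand outside the stand. In the scene view it is at (268,392). Fixture: upper brass bushing at (274,283), lower at (321,294), orange post at (358,254). I'll confirm with one crop and measure.

```bash
cat > h.py <<'E'
import cv2,numpy as np
from rig import ctrl
def ray(c,u,v):
    T=np.array(c["pose"]);d=T[:3,:3]@np.array([(u-c["cx"])/c["fx"],(v-c["cy"])/c["fy"],1.]);return T[:3,3],d
def at(c,u,v,z):
    o,d=ray(c,u,v);return o+d*(z-o[2])/d[2]
def proj(c,P):
    T=np.array(c["pose"]);p=(np.atleast_2d(P)-T[:3,3])@T[:3,:3];return np.c_[p[:,0]/p[:,2]*c["fx"]+c["cx"],p[:,1]/p[:,2]*c["fy"]+c["cy"]]
COL=dict(blue=((105,120,50),(125,255,255)),red=((0,170,60),(4,255,255)),orange=((6,170,80),(16,255,255)),brass=((17,110,70),(28,255,255)),teal=((82,90,40),(98,255,255)))
def blobs(im,col,mn=15):
    m=cv2.inRange(cv2.cvtColor(im,cv2.COLOR_BGR2HSV),*map(np.array,COL[col]))
    n,l,s,c=cv2.connectedComponentsWithStats(m)
    return [(np.round(c[i],1).tolist(),s[i].tolist()) for i in range(1,n) if s[i][4]>=mn]
E
python3 - <<'E'
from h import *
for n in("top","scene"):
    im=cv2.imread(f"pics/{n}0.png")
    for k in COL: print(n,k,[(c,s[2:]) for c,s in blobs(im,k)])
t=cv2.imread("pics/top0.png");s=cv2.imread("pics/scene0.png")
a=cv2.resize(t[125:205,145:275],(780,480),interpolation=cv2.INTER_CUBIC)[:, :]
A=cv2.resize(t[130:200,145:275],(520,280),interpolation=cv2.INTER_CUBIC)
B=cv2.resize(t[135:205,300:410],(440,280),interpolation=cv2.INTER_CUBIC)
C=cv2.resize(s[205:275,150:220],(280,280),interpolation=cv2.INTER_CUBIC)
o=np.zeros((570,800,3),np.uint8);o[:280,:520]=A;o[:280,520:]=C;o[285:565,:440]=B
D=cv2.resize(s[140:250,260:380],(305,280),interpolation=cv2.INTER_CUBIC);o[285:565,445:750]=D
cv2.imwrite("pics/crop1.png",o)
E
```

```text
top blue [([262.7, 69.1], [51, 50, 2003]), ([458.1, 128.7], [91, 114, 1216]), ([160.6, 151.8], [14, 33, 253]), ([255.8, 170.1], [12, 29, 206]), ([157.3, 177.2], [21, 16, 209]), ([364.8, 175.1], [7, 5, 27])]
top red [([331.9, 182.9], [5, 5, 24])]
top orange []
top brass [([146.5, 67.5], [37, 17, 442]), ([143.6, 94.8], [37, 15, 461]), ([214.7, 155.9], [9, 24, 119]), ([175.3, 181.4], [15, 15, 163]), ([205.5, 188.5], [16, 14, 180]), ([289.5, 217.7], [31, 17, 315]), ([109.7, 236.7], [8, 25, 127]), ([358.5, 243.5], [22, 20, 126]), ([502.1, 327.6], [5, 4, 17])]
top teal [([350.8, 147.6], [16, 15, 149]), ([394.9, 181.5], [21, 11, 164])]
scene blue [([377.2, 6.0], [63, 19, 672]), ([416.5, 5.0], [14, 13, 117]), ([80.9, 59.9], [41, 100, 700]), ([428.4, 52.1], [50, 52, 1185]), ([389.4, 39.5], [9, 9, 45]), ([357.8, 80.0], [59, 57, 2231]), ([395.5, 87.4], [18, 39, 321]), ([334.3, 163.2], [21, 35, 448]), ([354.3, 187.0], [26, 26, 279]), ([275.9, 224.0], [23, 31, 333]), ([171.8, 249.7], [11, 17, 129]), ([359.6, 288.7], [68, 59, 3068]), ([94.6, 362.5], [92, 44, 429])]
scene red [([239.9, 71.2], [6, 6, 24]), ([228.8, 74.7], [13, 10, 74]), ([198.6, 224.1], [9, 17, 90])]
scene orange [([299.0, 198.4], [7, 19, 90])]
scene brass [([306.5, 1.3], [10, 5, 17]), ([316.4, 5.1], [5, 11, 19]), ([316.2, 16.9], [11, 13, 32]), ([262.4, 31.9], [55, 35, 170]), ([445.7, 38.2], [64, 50, 1181]), ([287.3, 28.1], [8, 9, 19]), ([337.7, 49.0], [6, 7, 15]), ([310.6, 68.9], [6, 10, 16]), ([323.5, 136.1], [18, 14, 61]), ([320.6, 159.8], [17, 14, 157]), ([296.6, 182.7], [16, 15, 143]), ([315.3, 198.4], [19, 18, 106]), ([414.4, 205.5], [31, 27, 388]), ([218.2, 218.2], [22, 22, 140]), ([439.9, 222.5], [32, 29, 436]), ([139.9, 240.3], [27, 9, 137])]
scene teal [([207.3, 278.1], [13, 45, 318]), ([137.0, 283.2], [22, 44, 361])]
```

View pics/crop1.png

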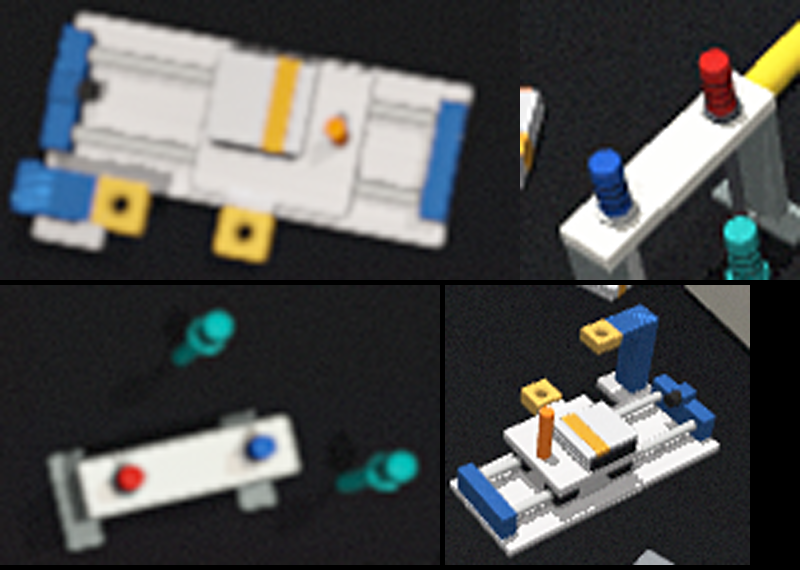

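The crop confirms it: the blue-knobbed pin hangs in the stand beside the red one, and the turquoise ones stand free. Both bushing holes and the orange post are visible.

```bash
python3 - <<'E'
from h import *
from scipy.optimize import least_squares
t,s=ctrl.calibration("top"),ctrl.calibration("scene")
u=at(t,175,181,.12);l=at(t,206,188.1,.065);h=at(t,229.2,162.5,.125)
us=at(s,320.6,159.8,.1165)
print("top",u,l,h,"scene upper",us,at(s,296.6,182.7,.061))
# blue knob
print("knob top",at(t,364.8,175.1,.158),"scene",at(s,171.8,249.7,.146)," red",at(t,331.9,182.9,.158),at(s,198.6,224.1,.146))
obs=[("U",t,(175,181)),("L",t,(206,188.1)),("H",t,(229.2,162.5)),("H2",s,(299,198.4))]
def model(p):
    x,y,a,q=p;R=np.array([[np.cos(a),-np.sin(a),0],[np.sin(a),np.cos(a),0],[0,0,1]])
    P=dict(U=(-.05,.07,.12),L=(-.05,-.05+q,.065),H=(.03,-.105+q,.125),H2=(.03,-.105+q,.098))
    return {k:R@np.array(v)+[x,y,0] for k,v in P.items()}
f=lambda p:np.concatenate([proj(c,model(p)[k])[0]-o for k,c,o in obs])
r=least_squares(f,[.57,.1,0.17,.03]);print(r.x,np.round(r.fun,1));print({k:np.round(v,4).tolist() for k,v in model(r.x).items()})
st=ctrl.sense();x,y,z,w=st["tcp_rot"]
from scipy.spatial.transform import Rotation as R
print(R.from_quat(st["tcp_rot"]).as_matrix().round(3), st["wrist_force"])
w=ctrl.calibration("wrist");print(np.round(w["pose"],3),w["fx"])
E
```

```text
top [0.51366125 0.22650331 0.12      ] [0.49703691 0.14720428 0.065     ] [0.56287115 0.07595763 0.125     ] scene upper [0.51711549 0.2233596  0.1165    ] [0.4971547  0.14651816 0.061     ]
knob top [ 0.52107962 -0.28869234  0.158     ] scene [ 0.51862737 -0.28973602  0.146     ]  red [ 0.50105804 -0.2005931   0.158     ] [ 0.49823174 -0.20115591  0.146     ]
[ 0.54928698  0.14804322 -0.19645033  0.03775949] [ 0.  -0.1  0.5 -0.3 -0.1 -1.  -0.6 -1.7]
{'U': [0.5139, 0.2265, 0.12], 'L': [0.4979, 0.1458, 0.065], 'H': [0.5656, 0.0762, 0.125], 'H2': [0.5656, 0.0762, 0.098]}
[[ 0.956  0.293 -0.001]
 [ 0.293 -0.956  0.001]
 [-0.    -0.002 -1.   ]] [-0.45664895  0.6791735   0.2489223 ]
[[ 0.292 -0.914 -0.281  0.256]
 [-0.956 -0.28  -0.084 -0.573]
 [-0.002  0.294 -0.956  0.383]
 [ 0.     0.     0.     1.   ]] 331.22921748489154
```

Request:
{"api": "servo_tool", "payload": {"claw": [-1, -1, -1, -1, -1], "dp": [[0, 0, 0], [0, 0, 0], [0, 0, 0], [1.7, -5.2, 0], [1.7, -5.2, 0]], "turn": [0.17, 0.17, 0.156, 0, 0]}}

```text
time_s: 0.72
position: [0.2376, -0.501, 0.2081]
tcp_rot: [0.995, -0.1, -0.0, -0.0]
wrist_force: [0.5, -0.0, -0.9]
width: 0.0881
grip_force: 0.0
```

Request:
{"api": "servo_tool", "payload": {"claw": [-1, -1, -1, -1, -1], "dp": [[1.7, -5.2, 0], [1.7, -5.2, 0], [1.7, -5.2, 0], [1.7, -5.2, 0], [1.7, -5.2, 0]], "turn": [0, 0, 0, 0, 0]}}

```text
time_s: 1.35
position: [0.3724, -0.2624, 0.2085]
tcp_rot: [0.995, -0.099, -0.0, -0.0]
wrist_force: [1.2, 0.6, -0.3]
width: 0.088
grip_force: 0.0
```

Request:
{"api": "servo_tool", "payload": {"claw": [-1, -1, -1, -1, -1], "dp": [[1.7, -5.2, 0], [1.7, -5.2, 0], [1.7, -5.2, 0], [1.7, -5.2, 0], [0, 0, 0]], "turn": [0, 0, 0, 0, 0]}}

```text
time_s: 1.98
position: [0.4816, -0.0682, 0.2083]
tcp_rot: [0.996, -0.094, 0.001, -0.001]
wrist_force: [-0.9, -0.9, -0.6]
width: 0.0882
grip_force: 0.0
```

Request:
{"api": "servo_tool", "payload": {"claw": [-1, -1, -1, -1], "dp": [[1.8, -5.2, 0], [1.8, -5.2, 0], [1.8, -5.4, 0], [0, 0, 0]], "turn": [0, 0, 0, 0]}}

```text
time_s: 2.48
position: [0.5646, 0.0754, 0.208]
tcp_rot: [0.995, -0.096, 0.0, -0.001]
wrist_force: [-0.6, -0.1, -0.0]
width: 0.088
grip_force: 0.0
```

```bash
python3 - <<'E'
from h import *
w=ctrl.calibration("wrist");im=ctrl.camera("wrist");cv2.imwrite("pics/w1.png",im)
s=ctrl.sense();print(s["position"],s["tcp_rot"]);print(np.round(w["pose"],4).tolist())
for k in("orange","brass"):
  for c,b in blobs(im,k,60): print(k,c,b)
print(proj(w,[[.5139,.2265,.12],[.4979,.1458,.065],[.5656,.0762,.125],s["position"]]).round(0))
E
```

```text
[0.56333767 0.07172431 0.20796382] [ 9.95227203e-01 -9.75838270e-02 -4.51971029e-04  7.87092023e-05]
[[-0.1919, -0.9384, -0.2874, 0.639], [-0.9814, 0.1825, 0.0593, 0.062], [-0.0032, 0.2935, -0.956, 0.3836], [0.0, 0.0, 0.0, 1.0]]
brass [203.9, 156.9] [194, 122, 21, 70, 1195]
brass [200.6, 243.3] [183, 225, 36, 32, 702]
brass [424.6, 248.3] [394, 232, 58, 34, 1127]
brass [96.3, 256.7] [80, 244, 43, 38, 803]
brass [38.8, 318.3] [23, 285, 42, 67, 1280]
brass [472.9, 318.2] [448, 285, 42, 66, 1281]
brass [378.7, 376.8] [223, 366, 289, 16, 2526]
[[104. 267.]
 [205. 241.]
 [257. 184.]
 [266. 226.]]
```

View pics/w1.png

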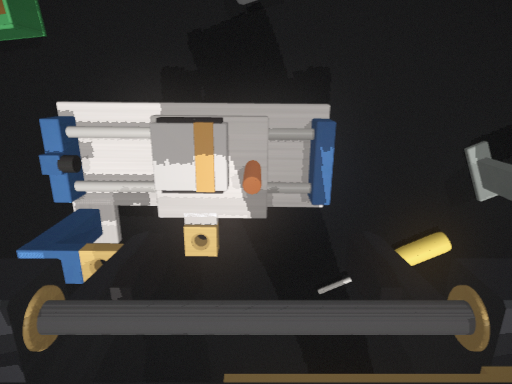

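The wrist view shows the post top at (253,184), the lower hole at (201,241) and the upper hole at (100,267). All sit about 4 px left of the prediction, so roughly 3 mm further in +y. Next I descend around the post and pinch it.

Request:
{"api": "servo_tool", "payload": {"claw": [-1, -1, -1, -1, 1], "dp": [[0, -0.4, 4.5], [0, 0, 4.5], [0, 0, 2.3], [0, 0, 0], [0, 0, 0]], "turn": [0, 0, 0, 0, 0]}}

```text
time_s: 3.15
position: [0.5647, 0.0732, 0.0966]
tcp_rot: [0.995, -0.1, 0.001, 0.0]
wrist_force: [0.9, -0.6, 1.4]
width: 0.08
grip_force: 0.0
```

Request:
{"api": "servo_tool", "payload": {"claw": [1, 1, 1, 1], "dp": [[0, 0, 0], [0, 0, 0], [0, 0, 0], [0, 0, 0]], "turn": [0, 0, 0, 0]}}

```text
time_s: 3.65
position: [0.5643, 0.0747, 0.0958]
tcp_rot: [0.995, -0.099, 0.0, 0.0]
wrist_force: [0.1, 0.3, -0.7]
width: 0.0404
grip_force: 0.0
```

Request:
{"api": "servo_tool", "payload": {"claw": [1, 1, 1, 1, 1], "dp": [[0, 0, 0], [0, 0, 0], [0, 0, 0], [0, 0, 0], [0, 0, 0]], "turn": [0, 0, 0, 0, 0]}}

```text
time_s: 4.28
position: [0.5642, 0.0747, 0.0956]
tcp_rot: [0.995, -0.099, 0.0, 0.0]
wrist_force: [-0.1, 0.2, 1.3]
width: 0.0005
grip_force: 0.0
```

```bash
python3 - <<'E'
from h import *
w=ctrl.calibration("wrist");im=ctrl.camera("wrist");cv2.imwrite("pics/w2.png",im)
t=ctrl.camera("top");o=np.vstack([im,np.hstack([cv2.resize(t[120:210,140:275],(512,341))])]);cv2.imwrite("pics/w2b.png",cv2.resize(o,None,fx=.82,fy=.82))
s=ctrl.sense();print(s["position"],s["width"])
print(proj(w,[[.5139,.2265,.12],[.4979,.1458,.065],[.5656,.0762,.125],s["position"]]).round(0))
E
```

```text
[0.56421617 0.07463731 0.09560716] 0.0006022163907293985
[[ 17. 370.]
 [181. 309.]
 [256. 248.]
 [259. 226.]]
```

View pics/w2b.png

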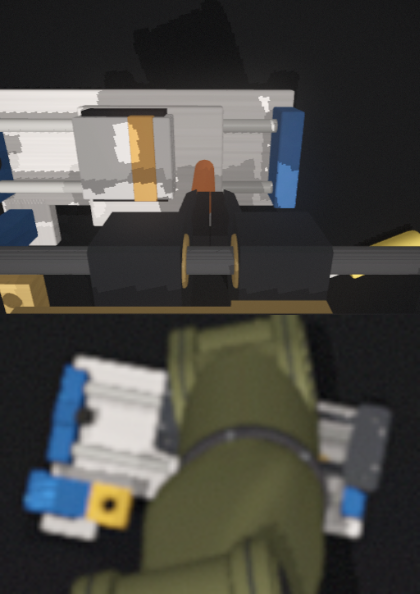

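```bash
python3 - <<'E'
from h import *
im=cv2.imread("pics/w2.png");w=ctrl.calibration("wrist")
cv2.imwrite("pics/w2c.png",cv2.resize(im[170:320,170:340],(680,600),interpolation=cv2.INTER_CUBIC))
for x in(.545,.555,.565,.575,.585,.595): print(x,proj(w,[[x,.0762,.059],[x,.0762,.125]]).round(0).tolist())
E
```

```text
0.545 [[262.0, 230.0], [264.0, 284.0]]
0.555 [[259.0, 217.0], [260.0, 266.0]]
0.565 [[256.0, 203.0], [256.0, 249.0]]
0.575 [[253.0, 190.0], [252.0, 230.0]]
0.585 [[250.0, 175.0], [247.0, 211.0]]
0.595 [[247.0, 161.0], [243.0, 191.0]]
```

View pics/w2c.png

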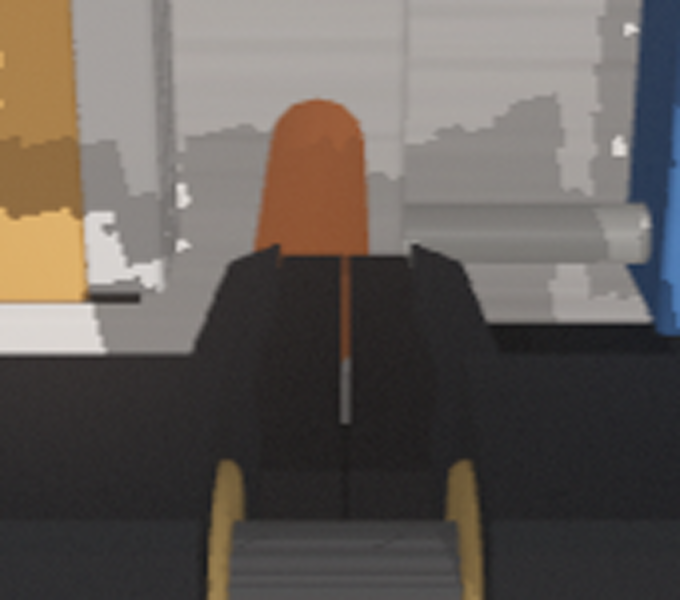

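```bash
python3 - <<'E'
from h import *
c=ctrl.calibration("scene");im=ctrl.camera("scene");cv2.imwrite("pics/s2.png",im)
p=np.array(ctrl.sense()["position"]);u=proj(c,[p,p+[0,0,.019],[.5656,.0762,.125],[.5656,.0762,.059]]);print(u)
x0,y0=250,130
o=cv2.resize(im[y0:y0+100,x0:x0+130],(780,600),interpolation=cv2.INTER_CUBIC)
for q,k in zip(u,[(0,255,0),(0,255,0),(255,0,255),(255,0,255)]): cv2.drawMarker(o,tuple(int(v) for v in (q-[x0,y0]+.5)*6),k,0,18)
cv2.imwrite("pics/s2c.png",o)
E
```

```text
[[297.54306515 197.36986581]
 [297.98355145 192.26854851]
 [299.00951371 189.40630032]
 [297.47188975 206.82919222]]
```

View pics/s2c.png

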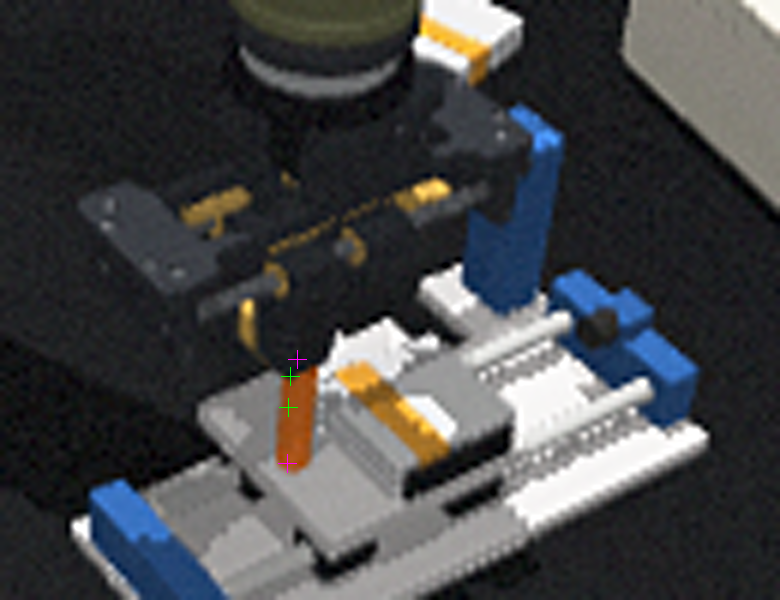

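The views agree that the fingers are not beside the post but appear to be above it: the wrist view shows them hiding it, and the scene view shows the post whole in front. I'll check with a gentle touch downwards.

Request:
{"api": "servo_tool", "payload": {"claw": [1, 1], "dp": [[0, 0, 0.3], [0, 0, 0]], "turn": [0, 0]}}

```text
time_s: 4.68
position: [0.5645, 0.0746, 0.0952]
tcp_rot: [0.995, -0.099, 0.001, -0.0]
wrist_force: [-5.6, -0.7, 20.8]
width: 0.0004
grip_force: 10.8
```

Request:
{"api": "servo_tool", "payload": {"claw": [1, 1], "dp": [[0, 0, 0.3], [0, 0, 0]], "turn": [0, 0]}}

```text
time_s: 4.92
position: [0.5647, 0.075, 0.095]
tcp_rot: [0.995, -0.099, 0.001, -0.001]
wrist_force: [-11.9, -0.5, 44.5]
width: 0.0003
grip_force: 22.2
```

Contact occurs at reading 0.095, so the real fingertips are about 30 mm above the reported TCP. With that corrected, I'll go behind the post and push it with the shut fingers.

Request:
{"api": "servo_tool", "payload": {"claw": [1, 1, 1, 1, 1], "dp": [[0, 0, -2.0], [0, 4.5, 0], [0, 0, 2.5], [0, 0, 2.5], [0, 0, 0]], "turn": [0, 0, 0, 0, 0]}}

```text
time_s: 5.55
position: [0.554, 0.0304, 0.0583]
tcp_rot: [0.995, -0.099, -0.002, 0.0]
wrist_force: [0.1, 0.6, 0.1]
width: 0.0004
grip_force: 0.0
```

Request:
{"api": "servo_tool", "payload": {"claw": [1, 1, 1, 1, 1], "dp": [[0, 0, 0.5], [0, -1.0, 0], [0, -1.0, 0], [0, -1.0, 0], [0, -1.0, 0]], "turn": [0, 0, 0, 0, 0]}}

```text
time_s: 6.18
position: [0.5635, 0.0694, 0.055]
tcp_rot: [0.995, -0.099, 0.0, 0.001]
wrist_force: [-0.1, -4.5, 3.1]
width: 0.0005
grip_force: 1.9
```

Request:
{"api": "servo_tool", "payload": {"claw": [1, 1, 1, 1, 1], "dp": [[0, -1.2, 0], [0, -1.2, 0], [0, -1.2, 0], [0, -1.2, 0], [0, -1.2, 0]], "turn": [0, 0, 0, 0, 0]}}

```text
time_s: 6.8
position: [0.5755, 0.1293, 0.0546]
tcp_rot: [0.995, -0.099, 0.0, 0.0]
wrist_force: [0.7, -3.1, 2.8]
width: 0.0003
grip_force: 1.9
```

Request:
{"api": "servo_tool", "payload": {"claw": [1, 1, 1, 1], "dp": [[0, -0.5, 0], [0, -0.5, 0], [0, -0.3, 0], [0, 0, 0]], "turn": [0, 0, 0, 0]}}

```text
time_s: 7.3
position: [0.5762, 0.1345, 0.0546]
tcp_rot: [0.995, -0.101, -0.001, 0.004]
wrist_force: [-2.2, -13.9, 7.9]
width: 0.0004
grip_force: 7.2
```

Request:
{"api": "servo_tool", "payload": {"claw": [1, 1, 1], "dp": [[0, -0.4, 0], [0, 0, 0], [0, 0, 0]], "turn": [0, 0, 0]}}

```text
time_s: 7.68
position: [0.576, 0.1344, 0.0546]
tcp_rot: [0.995, -0.103, -0.002, 0.007]
wrist_force: [-5.1, -19.1, 10.5]
width: 0.0005
grip_force: 10.6
```

Request:
{"api": "servo_tool", "payload": {"claw": [1, 1, 1, 1, 0], "dp": [[0, 3, 0], [0, 1, -5], [0, 0, -5], [0, 0, -5], [0.4, 5, 0]], "turn": [0, 0, 0, 0, 0]}}

```text
time_s: 8.3
position: [0.5676, 0.063, 0.2081]
tcp_rot: [0.996, -0.094, 0.004, -0.004]
wrist_force: [1.6, -0.7, -1.6]
width: 0.0082
grip_force: 0.0
```

Request:
{"api": "servo_tool", "payload": {"claw": [0, 0, 0, 0, 0], "dp": [[0.4, 5, 0], [0.4, 5, 0], [0.4, 5, 0], [0.4, 5, 0], [0.3, 5, 0]], "turn": [0, 0, 0, 0, 0]}}

```text
time_s: 8.93
position: [0.5339, -0.1923, 0.2042]
tcp_rot: [0.995, -0.098, -0.0, -0.001]
wrist_force: [1.0, -0.2, 0.5]
width: 0.0442
grip_force: 0.0
```

Request:
{"api": "servo_tool", "payload": {"claw": [0, 0, 0, 0], "dp": [[0.3, 5, 0], [0, 0, 0], [0, 0, 0], [0, 0, 0]], "turn": [0, 0, 0, 0]}}

```text
time_s: 9.43
position: [0.5278, -0.2396, 0.2044]
tcp_rot: [0.995, -0.097, -0.0, -0.001]
wrist_force: [0.4, -0.2, 0.1]
width: 0.0443
grip_force: 0.0
```

```bash
python3 - <<'E'
from h import *
s=ctrl.sense();w=ctrl.calibration("wrist");im=ctrl.camera("wrist");cv2.imwrite("pics/w3.png",im)
t=ctrl.camera("top");cv2.imwrite("pics/t3.png",t);sc=ctrl.camera("scene");cv2.imwrite("pics/s3.png",sc)
print(s["position"],s["tcp_rot"],s["width"]);print(np.round(w["pose"],4).tolist())
for k in("blue","red"):
  for c,b in blobs(im,k,60): print("wrist",k,c,b)
ct=ctrl.calibration("top");g=lambda p:proj(w,[p]).round(1).tolist()
print("pred knob",g([.5205,-.289,.146]),g([.5205,-.289,.166]),"tcp",g(s["position"]))
for k in("brass","blue"): print(k,[(c,b[2:]) for c,b in blobs(t,k,20) if 100<c[1]<210 and 140<c[0]<400])
print([(c,b[2:]) for c,b in blobs(sc,"orange",20)])
o=np.zeros((560,800,3),np.uint8)
o[:384,:512]=im;o[:280,512:]=cv2.resize(t[140:210,145:217],(288,280),interpolation=cv2.INTER_CUBIC);o[280:560,512:]=cv2.resize(sc[140:210,280:352],(288,280),interpolation=cv2.INTER_CUBIC)
cv2.imwrite("pics/v3.png",o)
E
```

```text
[ 0.52776609 -0.23955795  0.20440022] [ 9.95267413e-01 -9.71696658e-02 -1.14761242e-04 -9.05063672e-04] 0.04433496330647229
[[-0.195, -0.9375, -0.2881, 0.6023], [-0.9808, 0.1857, 0.0594, -0.253], [-0.0022, 0.2942, -0.9557, 0.3799], [0.0, 0.0, 0.0, 1.0]]
wrist blue [496.6, 70.7] [485, 0, 27, 141, 1586]
wrist blue [32.2, 182.4] [7, 142, 50, 85, 2901]
wrist blue [334.5, 201.5] [325, 190, 19, 22, 242]
pred knob [[325.8, 191.0]] [[331.6, 199.8]] tcp [[258.8, 225.5]]
brass [([186.8, 150.6], [10, 24, 121]), ([177.0, 182.0], [19, 17, 228])]
blue [([160.6, 151.7], [14, 33, 254]), ([255.8, 170.1], [12, 29, 209]), ([157.3, 177.1], [22, 16, 212])]
[([322.4, 187.7], [8, 19, 86])]
```

View pics/v3.png

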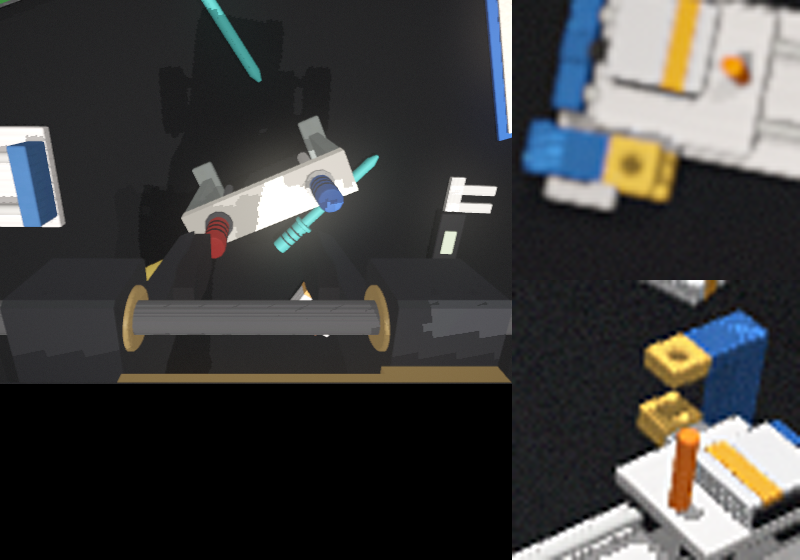

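The picture shows the carrier lug right under the bracket, so the carrier is at the stop. The blue knob top is at about (334,204), the red one at (217,245), and the arm is above both. Now I align over the blue knob and descend.

Request:
{"api": "servo_tool", "payload": {"claw": [0, 0, 0, 0, 0], "dp": [[0.1, 5.1, 0], [0, 0, 4], [0, 0, 3], [0, 0, 2.9], [0, 0, 0]], "turn": [0, 0, 0, 0, 0]}}

```text
time_s: 10.2
position: [0.5167, -0.2909, 0.1038]
tcp_rot: [0.995, -0.098, -0.002, -0.001]
wrist_force: [-0.3, 0.2, 0.3]
width: 0.044
grip_force: 0.0
```

```bash
python3 - <<'E'
from h import *
s=ctrl.sense();w=ctrl.calibration("wrist");im=ctrl.camera("wrist")
print(s["position"],s["wrist_force"],s["width"]);g=lambda p:proj(w,[p]).round(1).tolist()
print(g([.5185,-.29,.166]),g([.5185,-.29,.146]),[b for b in blobs(im,"blue",60)])
ct,cs=ctrl.calibration("top"),ctrl.calibration("scene")
print("post now",at(cs,322.4,187.7,.098))
cv2.imwrite("pics/w4.png",cv2.resize(im[130:330,150:370],(660,600),interpolation=cv2.INTER_CUBIC))
E
```

```text
[ 0.5167465  -0.29093249  0.10384472] [-0.33060985  0.24302837  0.33172282] 0.04400309507946791
[[256.7, 285.5]] [[256.6, 260.0]] [([509.6, 26.3], [507, 0, 5, 74, 223]), ([253.3, 235.5], [238, 232, 32, 11, 93]), ([253.0, 243.8], [236, 240, 35, 12, 131]), ([252.5, 273.9], [231, 248, 44, 52, 1834])]
post now [0.58715258 0.15103583 0.098     ]
```

View pics/w4.png

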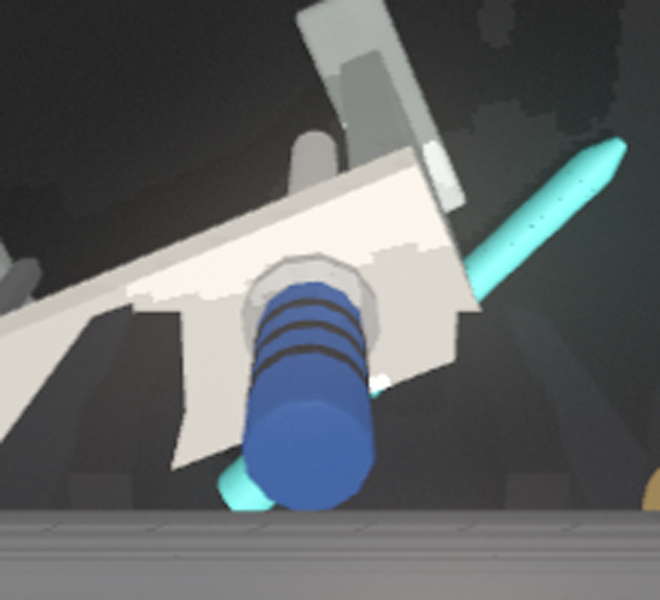

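The knob stands centred between the open fingers, its top disc at about (253,282) in the full frame. Grip it.

Request:
{"api": "servo_tool", "payload": {"claw": [1, 1, 1, 1, 1], "dp": [[0.2, -0.1, 0], [0, 0, 0], [0, 0, 0], [0, 0, 0], [0, 0, 0]], "turn": [0, 0, 0, 0, 0]}}

```text
time_s: 10.88
position: [0.5209, -0.2918, 0.1065]
tcp_rot: [0.995, -0.099, 0.001, 0.0]
wrist_force: [-1.1, 0.7, 6.4]
width: 0.0172
grip_force: 30.0
```

```bash
python3 - <<'E'
from h import *
cs=ctrl.calibration("scene");a=at(cs,299,198.4,.098);b=at(cs,322.4,187.7,.098);print(a,b,np.hypot(*(b-a)[:2]),np.arctan2(*(b-a)[:2]))
s=ctrl.sense();print(s["position"],s["width"],s["grip_force"],s["wrist_force"])
E
```

```text
[0.57120402 0.07262207 0.098     ] [0.58715258 0.15103583 0.098     ] 0.08001920734875327 0.20065281055029743
[ 0.5208783  -0.2917566   0.10646105] 0.017166675999837178 29.985832097008824 [-1.14679024  0.73133537  6.3515841 ]
```

Request:
{"api": "servo_tool", "payload": {"claw": [1, 1, 1, 1, 1], "dp": [[0, 0, -2], [0, 0, -3], [0, 0, -4], [0, 0, -4], [0, 0, -4]], "turn": [0, 0, 0, 0, 0]}}

```text
time_s: 11.5
position: [0.5194, -0.2919, 0.2765]
tcp_rot: [0.995, -0.099, -0.001, -0.0]
wrist_force: [1.1, 0.0, -0.8]
width: 0.0171
grip_force: 30.0
```

Request:
{"api": "servo_tool", "payload": {"claw": [1, 1, 1], "dp": [[0, 0, -3], [0, 0, 0], [0, 0, 0]], "turn": [0, 0, 0]}}

```text
time_s: 11.88
position: [0.5192, -0.2914, 0.3042]
tcp_rot: [0.995, -0.099, -0.001, -0.0]
wrist_force: [0.7, -0.2, -1.7]
width: 0.0169
grip_force: 30.0
```

```bash
python3 - <<'E'
from h import *
ct,cs=ctrl.calibration("top"),ctrl.calibration("scene")
s=ctrl.sense();print(s["position"],s["width"],s["wrist_force"],s["tcp_rot"])
a,da=ray(ct,175,180.8)
print("U top",at(ct,175,180.8,.12),"scene",at(cs,322,158.75,.12))
im=ctrl.camera("scene");cv2.imwrite("pics/s5.png",im);print([b for b in blobs(im,"blue",30) if b[0][0]<330 and 100<b[0][1]<300],[b for b in blobs(im,"red",30) if 150<b[0][1]<280])
E
```

```text
[ 0.51916139 -0.29144378  0.3041616 ] 0.01693245099516731 [ 0.72796215 -0.19959392 -1.74030321] [ 9.95089112e-01 -9.89732085e-02 -1.34115048e-03 -4.05556946e-04]
U top [0.51421588 0.22650407 0.12      ] scene [0.51935764 0.22645303 0.12      ]
[([153.8, 183.0], [148, 173, 13, 22, 184]), ([275.9, 224.0], [265, 209, 23, 31, 334])] [([198.9, 224.9], [195, 217, 9, 17, 96])]
```

Request:
{"api": "servo_tool", "payload": {"claw": [1, 1, 1, 1, 1], "dp": [[-0.8, -3.5, 0], [-1.0, -5, 0], [-1.0, -5, 0], [-1.0, -5, 0], [-1.0, -5, 0]], "turn": [0, 0, 0, 0, 0]}}

```text
time_s: 12.55
position: [0.5183, -0.0503, 0.3041]
tcp_rot: [0.995, -0.099, -0.001, 0.0]
wrist_force: [1.1, 0.6, -1.7]
width: 0.0168
grip_force: 30.0
```

Request:
{"api": "servo_tool", "payload": {"claw": [1, 1, 1, 1, 1], "dp": [[-1.0, -5, 0], [-1.0, -5, 0], [-1.0, -5, 0], [-1.0, -5, 0], [-1.0, -4, 0]], "turn": [0, 0, 0, 0, 0]}}

```text
time_s: 13.18
position: [0.5165, 0.1953, 0.3039]
tcp_rot: [0.995, -0.098, -0.001, 0.001]
wrist_force: [0.5, -0.5, -1.5]
width: 0.0171
grip_force: 30.0
```

Request:
{"api": "servo_tool", "payload": {"claw": [1, 1, 1, 1, 1], "dp": [[-0.7, -3.0, 0], [0, 0, 0], [0, 0, 2.5], [0, 0, 2.0], [0, 0, 0]], "turn": [0, 0, 0, 0, 0]}}

```text
time_s: 13.8
position: [0.5154, 0.2215, 0.2585]
tcp_rot: [0.995, -0.1, -0.002, 0.002]
wrist_force: [0.5, -0.3, -0.5]
width: 0.0172
grip_force: 30.0
```

```bash
python3 - <<'E'
from h import *
cs=ctrl.calibration("scene");s=ctrl.sense();w=ctrl.calibration("wrist");im=ctrl.camera("scene");wi=ctrl.camera("wrist")
cv2.imwrite("pics/s6.png",im);cv2.imwrite("pics/w6.png",wi)
print(s["position"],s["width"],s["tcp_rot"])
o=np.zeros((600,800,3),np.uint8)
o[:,:400]=cv2.resize(im[95:185,285:345],(400,600),interpolation=cv2.INTER_CUBIC)
o[:300,400:]=cv2.resize(wi,(400,300))
o[300:,400:]=cv2.resize(wi[165:315,156:356],(400,300))
cv2.imwrite("pics/v6.png",o)
p=s["position"];print(proj(cs,[[.5165,.2265,.12],p]),proj(w,[[.5165,.2265,.12],p+np.array([0,.002,-.098])]))
E
```

```text
[0.51536572 0.22152211 0.25851498] 0.017228656780028374 [ 0.99500147 -0.09981732 -0.00213704  0.00200188]
[[321.25812224 158.30349707]
 [325.13879492 118.08487326]] [[251.77870061 168.22553954]
 [255.08412509 179.99307308]]
```

View pics/v6.png

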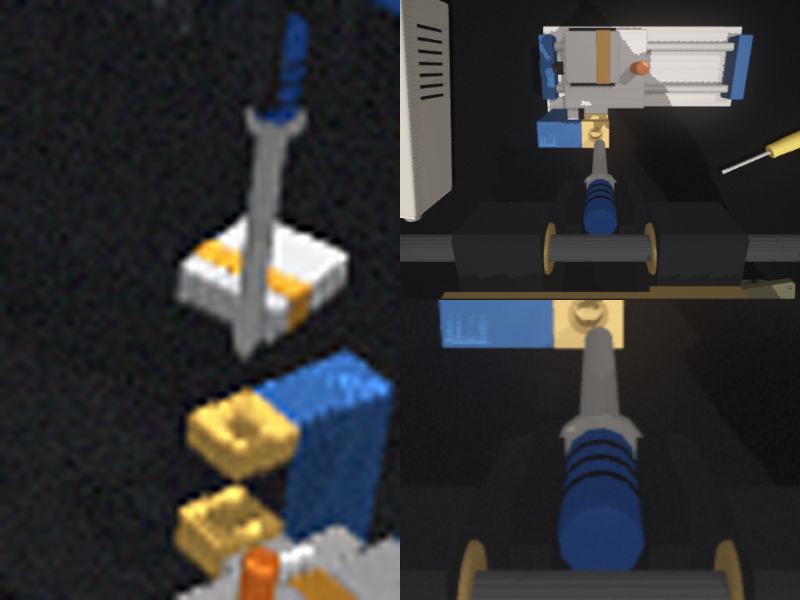

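The scene crop shows the pin above the bracket, leaning slightly. Its tip is at scene (321.5,148.3) and wrist (255,180). The bushing mouth is at scene (321.9,158.8) and wrist (250,171.5). I'll triangulate both ends of the pin.

```bash
cat >> h.py <<'E'
def tri(*os):
    A=np.zeros((3,3));b=np.zeros(3)
    for c,u,v in os:
        o,d=ray(c,u,v);d/=np.linalg.norm(d);M=np.eye(3)-np.outer(d,d);A+=M;b+=M@o
    return np.linalg.solve(A,b).round(4)
E
python3 - <<'E'
from h import *
cs,w=ctrl.calibration("scene"),ctrl.calibration("wrist")
# edge-based axis of pin in scene
im=cv2.imread("pics/s6.png");g=im.astype(int);s=g.sum(2)
ax=[]
for r in range(114,132):
    row=s[r,310:340]; m=np.where(row>230)[0]
    if 3<=len(m)<=8: ax.append((310+m.mean(),r))
ax=np.array(ax);print(len(ax),np.polyfit(ax[:,1],ax[:,0],1) if len(ax)>3 else s[120,310:340])
T=tri((cs,321.5,148.3),(w,255,180));K=tri((cs,329.2,96.8),(w,256,287.5))
U=tri((cs,321.9,158.8),(w,250,171.5),(ctrl.calibration("top"),175,180.8))
print("tip",T,"knobtop",K,"U",U, "len",np.linalg.norm(T-K))
print("U wrist",at(w,250,171.5,.12),"scene",at(cs,321.9,158.8,.12),"tip@z.16 wrist",at(w,255,180,.16),"scene",at(cs,321.5,148.3,.16))
v=np.array([ [.5154,.2215,z] for z in(.16,.275)]);q=proj(cs,v);print("vertical slope",(q[1]-q[0])[0]/(q[1]-q[0])[1])
E
```

```text
15 [-1.67857143e-01  3.44777381e+02]
tip [0.5147 0.2252 0.1556] knobtop [0.517  0.2246 0.3215] U [0.515  0.2297 0.1155] len 0.16591702745649708
U wrist [0.51529204 0.23072386 0.12      ] scene [0.51930786 0.22606064 0.12      ] tip@z.16 wrist [0.51665345 0.22535103 0.16      ] scene [0.51727415 0.22019258 0.16      ]
vertical slope -0.12958471600655647
```

Request:
{"api": "servo_tool", "payload": {"claw": [1, 1, 1, 1, 1], "dp": [[-0.1, -0.55, 0], [0, 0, 1.5], [0, 0, 1.5], [0, 0, 0], [0, 0, 0]], "turn": [0, 0, 0, 0, 0]}}

```text
time_s: 14.52
position: [0.5168, 0.2294, 0.2305]
tcp_rot: [0.995, -0.099, -0.0, 0.0]
wrist_force: [0.3, -0.1, -2.2]
width: 0.0165
grip_force: 30.0
```

```bash
python3 - <<'E'
from h import *
w=ctrl.calibration("wrist");s=ctrl.sense();wi=ctrl.camera("wrist");cv2.imwrite("pics/w7.png",wi);im=ctrl.camera("scene");cv2.imwrite("pics/s7.png",im)
print(s["position"])
a=cv2.imread("pics/w6.png")
h=cv2.cvtColor(wi,cv2.COLOR_BGR2HSV)
# brass mask & pin (low-saturation, not dark) in region; per-row extents
for r in range(160,216,4):
    b=np.where((h[r,200:310,1]>90)&(h[r,200:310,0]>12)&(h[r,200:310,0]<30)&(h[r,200:310,2]>90))[0]+200
    p=np.where((h[r,230:285,1]<60)&(h[r,230:285,2]>60))[0]+230
    print(r,(b.min(),b.max(),len(b)) if len(b) else None,(p.min(),p.max(),len(p)) if len(p) else None)
E
```

```text
[0.51682129 0.22944777 0.23045434]
160 (np.int64(239), np.int64(276), 38) (np.int64(238), np.int64(238), 1)
164 (np.int64(239), np.int64(277), 39) None
168 (np.int64(239), np.int64(277), 39) (np.int64(238), np.int64(238), 1)
172 (np.int64(239), np.int64(277), 39) (np.int64(238), np.int64(238), 1)
176 (np.int64(239), np.int64(276), 38) (np.int64(238), np.int64(238), 1)
180 (np.int64(239), np.int64(276), 28) (np.int64(238), np.int64(259), 10)
184 (np.int64(239), np.int64(276), 25) (np.int64(238), np.int64(261), 14)
188 (np.int64(239), np.int64(276), 23) (np.int64(249), np.int64(261), 13)
192 (np.int64(239), np.int64(276), 23) (np.int64(249), np.int64(262), 14)
196 (np.int64(239), np.int64(276), 23) (np.int64(248), np.int64(262), 15)
200 None (np.int64(247), np.int64(263), 17)
204 None (np.int64(247), np.int64(264), 18)
208 None (np.int64(246), np.int64(264), 19)
212 None (np.int64(246), np.int64(264), 19)
```

```bash
python3 - <<'E'
from h import *
w=ctrl.calibration("wrist");wi=cv2.imread("pics/w7.png");h=cv2.cvtColor(wi,cv2.COLOR_BGR2HSV)
for c in(242,246,255,268,273):
    b=[(r) for r in range(130,215) if h[r,c,1]>90 and 12<h[r,c,0]<30 and h[r,c,2]>90];print(c,b[0],b[-1],len(b))
    if c!=255: print([int(v) for v in h[140:202,c,2]])
print([int(v) for v in h[165:186,255,2]],[int(v) for v in h[165:186,255,1]])
R=np.array(w["pose"])[:3,:3]
e=at(w,258,198.5,.12);ctr=e+.017*np.array([.98,-.198,0]);tips=[at(w,255.3,r,z) for r,z in((178.5,.132),(180,.132),(179,.129))]
print("edge",e,"centre",ctr,"tip",tips)
E
```

```text
242 149 197 49
[169, 156, 149, 149, 149, 149, 149, 149, 147, 134, 161, 170, 167, 165, 164, 164, 166, 164, 125, 128, 130, 166, 224, 241, 241, 240, 239, 240, 241, 240, 238, 239, 238, 239, 239, 239, 238, 238, 238, 239, 238, 238, 237, 225, 222, 225, 226, 223, 221, 221, 222, 221, 220, 221, 220, 220, 221, 215, 41, 40, 39, 39]
246 149 197 49
[165, 157, 159, 157, 158, 157, 158, 157, 157, 140, 161, 170, 166, 164, 163, 164, 166, 164, 125, 126, 131, 156, 162, 168, 205, 203, 203, 203, 208, 240, 239, 239, 238, 239, 240, 240, 237, 223, 219, 216, 213, 212, 218, 225, 221, 224, 225, 224, 221, 220, 222, 221, 221, 221, 219, 220, 222, 226, 42, 42, 40, 43]
255 149 177 29
268 149 197 49
[168, 159, 158, 158, 158, 157, 157, 158, 156, 141, 161, 171, 168, 164, 165, 164, 164, 162, 125, 127, 129, 150, 162, 163, 164, 162, 160, 159, 160, 160, 159, 159, 166, 202, 201, 232, 225, 211, 211, 211, 203, 211, 219, 228, 231, 241, 240, 239, 238, 237, 238, 236, 237, 237, 236, 236, 238, 232, 44, 44, 44, 43]
273 149 197 49
[163, 153, 133, 127, 126, 129, 128, 129, 117, 114, 143, 152, 136, 134, 132, 132, 132, 133, 125, 126, 130, 150, 162, 164, 163, 162, 159, 159, 160, 160, 159, 159, 160, 160, 160, 159, 160, 160, 166, 203, 209, 239, 238, 240, 236, 241, 241, 239, 237, 237, 238, 236, 237, 237, 236, 236, 238, 232, 44, 42, 43, 42]
[162, 159, 160, 160, 148, 130, 139, 134, 134, 150, 220, 223, 225, 159, 112, 112, 112, 112, 112, 112, 112] [124, 123, 123, 121, 124, 122, 125, 126, 124, 126, 112, 112, 108, 79, 18, 18, 18, 16, 18, 18, 18]
edge [0.49646871 0.23363649 0.12      ] centre [0.51312871 0.23027049 0.12      ] tip [array([0.5186563 , 0.23161459, 0.132     ]), array([0.51734819, 0.23188026, 0.132     ]), array([0.51742069, 0.23187293, 0.129     ])]
```

Request:
{"api": "servo_tool", "payload": {"claw": [1, 1, 1, 1, 1], "dp": [[-0.25, 0.2, 0], [0, 0, 0.5], [0, 0, 0.5], [0, 0, 0.5], [0, 0, 0]], "turn": [0, 0, 0, 0, 0]}}

```text
time_s: 15.25
position: [0.5136, 0.228, 0.215]
tcp_rot: [0.995, -0.099, -0.0, 0.0]
wrist_force: [-0.4, 0.1, -1.1]
width: 0.0172
grip_force: 30.0
```

Request:
{"api": "servo_tool", "payload": {"claw": [1, 1, 1, 1], "dp": [[0, 0, 0.5], [0, 0, 0.5], [0, 0, 0], [0, 0, 0]], "turn": [0, 0, 0, 0]}}

```text
time_s: 15.75
position: [0.514, 0.2281, 0.2056]
tcp_rot: [0.995, -0.099, 0.0, 0.0]
wrist_force: [-0.1, -0.1, -1.7]
width: 0.0171
grip_force: 30.0
```

Request:
{"api": "servo_tool", "payload": {"claw": [1, 1, 1, 1], "dp": [[0, 0, 0.5], [0, 0, 0.5], [0, 0, 0], [0, 0, 0]], "turn": [0, 0, 0, 0]}}

```text
time_s: 16.25
position: [0.514, 0.228, 0.1956]
tcp_rot: [0.995, -0.099, 0.0, 0.0]
wrist_force: [0.6, -0.2, -1.0]
width: 0.0171
grip_force: 30.0
```

```bash
python3 - <<'E'
from h import *
w=ctrl.calibration("wrist");s=ctrl.sense();wi=ctrl.camera("wrist");cv2.imwrite("pics/w8.png",wi)
print(s["position"],s["wrist_force"],s["torque"]);h=cv2.cvtColor(wi,cv2.COLOR_BGR2HSV)
for r in range(150,240,5):
    b=np.where((h[r,200:320,1]>90)&(h[r,200:320,0]>12)&(h[r,200:320,0]<30)&(h[r,200:320,2]>90))[0]+200
    p=np.where((h[r,230:290,1]<60)&(h[r,230:290,2]>60))[0]+230
    print(r,(int(b.min()),int(b.max()),len(b)) if len(b) else None,(int(p.min()),int(p.max()),len(p)) if len(p) else None)
E
```

```text
[0.51395624 0.22803178 0.19555319] [ 0.62916932 -0.24837027 -0.95561508] [-0.02160114 -0.00807099  0.00471443]
150 None (237, 273, 37)
155 (237, 273, 37) None
160 (237, 273, 37) None
165 (235, 276, 42) None
170 (234, 277, 44) (233, 233, 1)
175 (234, 277, 44) (233, 233, 1)
180 (234, 276, 33) (251, 259, 9)
185 (234, 276, 29) (249, 261, 13)
190 (234, 276, 28) (248, 262, 15)
195 (234, 277, 29) (248, 262, 15)
200 (235, 277, 27) (248, 262, 15)
205 (235, 276, 25) (248, 263, 16)
210 None (246, 264, 19)
215 None (246, 264, 19)
220 None (246, 265, 20)
225 None (241, 271, 31)
230 None (237, 275, 26)
235 None (238, 274, 10)
```

The brass face has grown in view, and the pin is now cut off at full shank width at the bore with no force reading, so the tip is in the upper bushing. Continue down towards the lower one.

Request:
{"api": "servo_tool", "payload": {"claw": [1, 1, 1, 1, 1], "dp": [[0, 0, 0.8], [0, 0, 0.8], [0, 0, 0.6], [0, 0, 0.3], [0, 0, 0]], "turn": [0, 0, 0, 0, 0]}}

```text
time_s: 16.92
position: [0.5138, 0.228, 0.1703]
tcp_rot: [0.995, -0.099, -0.0, 0.0]
wrist_force: [0.8, -0.4, -1.0]
width: 0.0172
grip_force: 30.0
```

Request:
{"api": "servo_tool", "payload": {"claw": [1, 1, 1, 1, 1], "dp": [[0, 0, 0.3], [0, 0, 0.3], [0, 0, 0.3], [0, 0, 0], [0, 0, 0]], "turn": [0, 0, 0, 0, 0]}}

```text
time_s: 17.55
position: [0.5139, 0.2281, 0.1616]
tcp_rot: [0.995, -0.099, 0.0, 0.0]
wrist_force: [0.2, 0.8, -1.2]
width: 0.0168
grip_force: 30.0
```

Tip now at about 0.062 with no contact. Go on in small steps.

Request:
{"api": "servo_tool", "payload": {"claw": [1, 1, 1, 1, 1], "dp": [[0, 0, 0.4], [0, 0, 0.4], [0, 0, 0.4], [0, 0, 0], [0, 0, 0]], "turn": [0, 0, 0, 0, 0]}}

```text
time_s: 18.18
position: [0.5139, 0.228, 0.1496]
tcp_rot: [0.995, -0.099, -0.0, 0.0]
wrist_force: [0.2, 0.8, -1.8]
width: 0.0171
grip_force: 30.0
```

Request:
{"api": "servo_tool", "payload": {"claw": [1, 1, 1, 1, 1], "dp": [[0, 0, 0.4], [0, 0, 0.4], [0, 0, 0.4], [0, 0, 0], [0, 0, 0]], "turn": [0, 0, 0, 0, 0]}}

```text
time_s: 18.8
position: [0.5139, 0.228, 0.1376]
tcp_rot: [0.995, -0.099, -0.0, 0.0]
wrist_force: [0.1, -0.5, -2.1]
width: 0.0169
grip_force: 30.0
```

Request:
{"api": "servo_tool", "payload": {"claw": [1, 1, 1, 1, 1], "dp": [[0, 0, 0.4], [0, 0, 0.4], [0, 0, 0.4], [0, 0, 0], [0, 0, 0]], "turn": [0, 0, 0, 0, 0]}}

```text
time_s: 19.42
position: [0.5139, 0.228, 0.1256]
tcp_rot: [0.995, -0.099, -0.0, 0.0]
wrist_force: [0.5, -0.3, -1.6]
width: 0.017
grip_force: 30.0
```

```bash
python3 - <<'E'
from h import *
s=ctrl.sense();cs=ctrl.calibration("scene");im=ctrl.camera("scene");cv2.imwrite("pics/s9.png",im);w=ctrl.calibration("wrist");wi=ctrl.camera("wrist");cv2.imwrite("pics/w9.png",wi)
print(s["position"],s["wrist_force"],s["torque"],s["grip_force"])
U=np.array([.5165,.2265,0])
for z in(.159,.145,.141,.12,.105,.09,.08,.065,.045,.026): print(z,proj(cs,[U+[0,0,z]])[0].round(1).tolist())
h=cv2.cvtColor(im,cv2.COLOR_BGR2HSV)
L={'.':lambda p:p[2]<55,'B':lambda p:p[1]>90 and 100<p[0]<130,'y':lambda p:p[1]>90 and 14<p[0]<32,'o':lambda p:p[1]>90,'g':lambda p:p[2]<190}
for r in range(138,190):
    print(r,''.join(next((k for k,f in L.items() if f([int(v) for v in h[r,c]])),'W') for c in range(300,350)))
h=cv2.cvtColor(wi,cv2.COLOR_BGR2HSV)
for r in range(170,240,3):
    print(r,''.join(next((k for k,f in L.items() if f([int(v) for v in h[r,c]])),'W') for c in range(215,295)))
E
```

```text
[0.51392923 0.22800787 0.12555255] [ 0.50367558 -0.26361209 -1.58356804] [ 0.04470836 -0.08235377  0.00157078] 29.987935926765203
0.159 [322.7, 147.5]
0.145 [322.2, 151.5]
0.141 [322.0, 152.6]
0.12 [321.3, 158.3]
0.105 [320.7, 162.3]
0.09 [320.2, 166.2]
0.08 [319.9, 168.8]
0.065 [319.4, 172.6]
0.045 [318.7, 177.6]
0.026 [318.1, 182.2]
138 .....g.....gggg.........B........ggg..............
139 .....g.....gggg.........BBB.....ggg...............
140 ............ggg.........BBB.....gg................
141 .......................BBBB.......................
142 .......................BBB........................
143 .........g.............BBB........................
144 .......................BBB........................
145 .......................BBB........................
146 .......................BBB........................
147 .......................BBB..........B.............
148 .......................BBB........BBBBB...........
149 .......................BBB.....BBBBBBBBB..........
150 .......................BBg...BBBBBBBBBBBB.........
151 ..................g..BBBBggBBBBBBBBBBBBBBBB.
[... 3436 characters left out ...]
yyyyyyyyyy..........
218 BBBBBBBBBBBgyyyyyyyyyyyyyyyyyyyggggggggggggggggggggyyyyyyyyyyyyyyyyyyy..........
221 BBBBBBBBBBBgyyyyyyyyyyyyyyyyyyyggggggggggggggggggggyyyyyyyyyyyyyyyyyyy..........
224 BBBBBBBBBBBgyyyyyyyyyyyyyyyyggggggggggggggggggggggggggggyyyyyyyyyyyyyy..........
227 BBBBBBBBBBBgyyyyyyyyyyyyggggggggggggggggggggggggggggggggggyyyyyyyyyyy...........
230 BBBBBBBBBBBgyyyyyyyyyygggggggggggggBBBBBBBBBBBBggggggggggggggyyyyyyyyy..........
233 ........BBBgyyyyyyyyygggggggggBBBBBBBBBBBBBBBBBBBBBBBgggggggggyyyyyyy...........
236 .......................ggggBBBBBB................BBBBBBggggg....................
239 .......................gggBB....BBBBBBBBBBBBBBBBBBB...BBBggg....................
```

The scene view shows the shank passing through the upper bushing and into the lower one. The collar is about 20 mm above the bracket and the forces are near zero, so I'm handing in.

```bash
python3 -c "
from rig import ctrl
print(ctrl.finish_job())"
```

```text
the job is handed in; nothing more can be done
None
```

The job is handed in, but no verdict came back. The carrier is at the stop and the blue-knobbed pin is held at 30 N through both bushings, its tip estimated 19 mm below the lower one and its collar about 20 mm above the bracket. I saw no contact with the red pin or the other loose things.

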